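# Set a specimen clamp to its gauge mark with the thumbwheel

## Task

Close the specimen clamp to the gauge mark: with a fingertip on top of the knurled thumbwheel, roll it until the index rib of the moving jaw lines up with the rib on the gauge block, then take the hand away. Move the jaw only by rolling the wheel; do not touch the jaw or the gauge block, do not grip or lift anything, and leave the beaker, jar, brass weight and steel coupon where they stand.

Things in the scene. Friction and masses are not known exactly. Their poses are not given: they have to be found in the camera images.
- clamp: Grey clamp bed 150 (x) x 340 (y) x 22 mm high, bolted to the bench; origin under its centre. Its +y axis runs along the bed from the thumbwheel end to the fixed jaw (a steel plate 84 mm high whose clamping face is at y=+120 mm). The moving jaw, 83 mm high, stands between wheel and fixed jaw. Nothing on the clamp is higher than the wheel.
- wheel_top (a point): Highest point of the knurled steel thumbwheel, at clamp x=0, y=-100 mm, z=93 mm; it does not turn with the wheel. Wheel radius 38 mm, width 37 mm; its level axle runs along clamp x, 38 mm below this point. It sits between two round aluminium cheeks of 31 mm radius and two end guards 72 mm high, so only the top of the rim stands out.
- thumbwheel (a joint): Turn of the wheel, rad. Pushing the top of the rim towards the fixed jaw (clamp +y) closes the gap and raises this value: 12 mm of jaw travel per rad (38 mm of rim), 45 to 115 mm of rim travel in all, so several strokes. It needs 1 to 2 N at the rim, stays where it is left, and is driven by friction of a fingertip pressed on it with 3 to 10 N.
- jaw_index (a point): Tip of the moving jaw's index, a black rib 4 mm wide and 18 mm long on a white arm on the jaw's clamp +x side, level with the jaw's clamping face. It moves along clamp +y as the gap closes.
- gauge_mark (a point): Tip of the gauge mark, a black rib 4 mm wide and 20 mm long on a white block (22 x 22 mm) locked on the bar along the bed's clamp +x edge. Further along clamp +y than the jaw index at the start by 14 to 36 mm; the clamp is set when the two tips have the same clamp y (they stay 3 to 4 mm apart in clamp x).
- beaker: Empty glass beaker, 68 mm across, 85 mm high, origin under its centre; bystander.
- jar: Small amber jar with black cap, 52 mm across, 75 mm high, origin under its centre; bystander.
- coupon: Steel test coupon lying flat, 50 x 30 x 18 mm, origin under its centre; bystander.
- weight: Brass laboratory weight with a knob, 28 mm across, 43 mm high, origin under its centre; bystander.

How it is judged:
On the way:
1. a finger is on the thumbwheel (contact force between the fingers and thumbwheel above 0.5 N), for 0.1 s.
At the end, for the whole second after the job is handed in: The jaw index is within 2 mm of the gauge mark along the clamp, the wheel is still, the gauge block has not moved (2 mm) and the four bystanders are within 15 mm of where they stood (y of jaw_index in the frame of gauge_mark between -0.002 and 0.002 m and velocity of joint thumbwheel between -0.02 and 0.02 rad/s and distance of gauge_mark from where it was at the start of the episode below 0.002 m and distance of each of beaker, jar, coupon, weight from where it was at the start of the episode below 0.015 m); the robot touches nothing.
It fails at once if the wheel is pinched by both its sides (contact force between the fingers and thumbwheel_c1 above 1 N and contact force between the fingers and thumbwheel_c2 above 1 N).
It fails at once if the moving jaw is pushed directly (contact force between any of the fingers, the arm and jaw above 1 N).
It fails at once if the gauge block is touched or moved (contact force between any of the fingers, the arm and gauge above 1 N or distance of gauge_mark from where it was at the start of the episode above 0.003 m).
It fails at once if a bystander is shoved or lifted (distance of any of beaker, jar, coupon, weight from where it was at the start of the episode above 0.02 m).
It also fails if it takes over 64 s, if anything falls off the work surface, if the arm or the gripper's body presses on something with over 40 N, if the wrist force passes 120 N, or if a joint passes its speed limit or range.

## Robot

A 6-joint arm with a two-finger parallel gripper is mounted at the origin on the work surface. World frame = base frame: x ahead of the robot, y to its left, z up, the work surface at z = 0. Lengths are in m, angles in rad, forces in N, time in s.
With the tool pointing down it reaches from about 0.375 to 0.975 m from the base axis. Payload 3.8 kg.
Tool frame: the origin (TCP) lies where the fingers leave the gripper's body, on its centre line; the fingertips stand 73 mm ahead of it and the grasp point (between the pads) lies 54 mm ahead of it (nose_length is the distance from the TCP to the fingertips, in m); z points along the fingers, y is the line along which they close (so a half turn about z gives the same grasp; the last joint's range is limited). The gripper opens to 85 mm and grips with 20 to 120 N. Pads are 22 mm wide; open, the fingers measure 114 mm over their backs; the gripper's body (76 mm by 85 mm) begins 54 mm behind the grasp point. The pads swing forward as they close: fully open they stand 13 mm farther back than shut.
Start: joints at [1.264, 0.264, 1.604, -0, 1.274, -0.037], TCP at [0.18, 0.651, 0.304] pointing down, gripper open.
Joint ranges: [-2.63, 2.63], [-0.94, 2.18], [0.31, 2.57], [-1.31, 4.45], [0, 2.66], [-2.55, 2.55]. Speed limits (rad/s): [2.57, 2.57, 3.14, 3.14, 3.14, 3.14].

## Interface

Orientations are given as a rotation vector (axis times angle).
In Python, from workcell import read_state, read_camera, calibration, finish_job, look_for, cut_out, tip_of, nose_length gives the robot as it stands.
- The arm moves only by the tool step_arm, never from a script. Its argument "targets" is a list of rows, each a list of 3 entries, a list of its own where there are three numbers: the turn, a rotation vector about the tool's x, y, z in rad, then the shift along the tool's x, y, z in mm, then the finger opening in mm, from 0 to 85.4. In form: [[[ax, ay, az], [x, y, z], grip], ...]. A call has 1 to 5 rows; each row shifts and turns the commanded pose from where the row before left it, along the tool's axes as they then stand; what a row does not reach is not made up. A row lasts 1/12 s, in which the tool goes at most 41.7 mm and 7.16 degrees, less where a joint would pass 70% of its speed; a pose out of reach is approached as far as the arm can. A call with a gripper value outside its range is refused whole. The fingers move at their own pace and stop on an object; "grip_force" is the grip in N (left out, the last holds). Time passes only in rows, so rows that do not move let the fingers close. It gives the time, the measured TCP pose, the force, the opening and the grip force at its end, in the units of the state.
- read_state(): the state, without advancing time (a new reading comes with each control period).
- read_camera(name): name is "scene" or "side" or "wrist"; returns the picture (420x560x3 uint8, red, green, blue); there is no depth.
- calibration(name): a dict with "camera_matrix" (3x3 intrinsics, pixels), "dist_coeffs" ([k1, k2, p1, p2, k3] as OpenCV has them; the pictures are not rectified), "R" (3x3) and "t" (3): a world point X has camera coordinates R X + t. Camera axes: x right, y down, z forward; pixel columns grow to the right and rows downward; lengths in m; the calibration is good to about 2 mm. A picture is of the moment at which its call begins: read the wrist's pose just before it. calibration takes no time and is no camera call; for the wrist camera it gives the pose at the moment of the call.
- finish_job(): hands the job in; it is judged then, once.
Trained networks look in the newest picture that a camera, given by its name, has taken for a name from the list of things; names that differ only in an ending like _2 or _b are one class to them, and where a whole thing is asked for, a point or a joint stands for the part that bears it (a point fixed in the world has none). Each returns a list of dicts, best first, with "score" (0 to 1); they miss things now and then, are a little off and sometimes report something else, mostly with a low value. They report only what shows in the picture. A call takes as long as a camera call.
- look_for(camera, query): "extent" ([left, top, right, bottom] in pixels, round what is visible of it).
- cut_out(camera, query): "region" (420x560 bool, what is visible of it) and "extent" ([left, top, right, bottom] in pixels, round what is visible of it).
- tip_of(camera, query): "at" ([row, column] in pixels: a listed point, or the origin of a listed thing).
The state is a dict: "time": time; "q": joint angles; "joint_vel": joint speeds; "joint_torque": joint torques, N m; "tool_pos": TCP position; "tcp_rot": TCP orientation; "wrist_force": force on the tool from outside, world axes, zero at the start; "torque": the same for the moment, N m; "width": opening from 0.0 (shut) to 1.0 (fully open); "grip_force": force on a finger pad.
Only numpy, scipy, OpenCV 4.12 (cv2) and the standard library are available. Lean on these libraries where they do the work, as an engineer would, in place of code of your own. Each camera call takes 0.05 s, during which the arm holds its last target. There are 200 camera calls.

## Working session

There is one attempt and no reset: what is moved stays moved. The work goes in short steps, Python scripts to look and compute and a tool call to move; the robot and the scene stay as the last step left them, time stands still between calls to the robot, and variables do not carry over. Pictures are saved under pics/ and viewed, at most 10 in all, crops included, and the job is handed in when it is done.

Besides the shell and the picture viewer there is one more tool, called after "Request:" by a JSON object that holds its "fn" and its "kwargs", one argument or row to a line. step_arm: Moves the arm, as the interface text tells. Its arguments: {"type":"object","properties":{"targets":{"type":"array","items":{"type":"array"}},"grip_force":{"type":"number"}},"required":["targets"]}

```bash
mkdir -p pics; cat > h.py <<'E'
import numpy as np,cv2
from workcell import *
from scipy.spatial.transform import Rotation as Ro
def cal(n):
    c=calibration(n); return [np.array(c[k],float) for k in("camera_matrix","dist_coeffs","R","t")]
def ray(c,rc):
    K,d,R,t=c
    p=cv2.undistortPoints(np.array([[[rc[1],rc[0]]]],float),K,d)[0,0]
    return -R.T@t, R.T@np.array([p[0],p[1],1.])
def onz(c,rc,z):
    o,v=ray(c,rc); return o+v*(z-o[2])/v[2]
def proj(c,X):
    K,d,R,t=c
    return cv2.projectPoints(np.array(X,float).reshape(-1,3),cv2.Rodrigues(R)[0],t,K,d)[0].reshape(-1,2)
def tri(cs,ps):
    A=np.zeros((3,3));b=np.zeros(3)
    for c,p in zip(cs,ps):
        o,v=ray(c,p);v/=np.linalg.norm(v);M=np.eye(3)-np.outer(v,v);A+=M;b+=M@o
    return np.linalg.solve(A,b)
E
python3 - <<'E'
from h import *
ims=[];r={}
for n in("scene","side","wrist"):
    im=read_camera(n);cv2.imwrite(f"pics/{n}0.png",im[...,::-1])
    c=cal(n);print(n,(-c[2].T@c[3]).round(3))
    for q in("wheel_top","jaw_index","gauge_mark","clamp"):
        t=tip_of(n,q);r[n,q]=(c,t[0]["at"]) if t else None
        print(n,q,[(np.round(x["at"],1),round(x["score"],2)) for x in t[:2]])
for q in("wheel_top","jaw_index","gauge_mark","clamp"):
    for S in(("scene","side"),("scene","side","wrist")):
        L=[r[n,q] for n in S if r[n,q]]
        if len(L)>1: print(q,S,tri(*zip(*L)).round(4))
s=read_state();print(s["time"],s["tool_pos"],s["tcp_rot"],s["wrist_force"],nose_length if not callable(nose_length) else nose_length())
print(Ro.from_rotvec(s["tcp_rot"]).as_matrix().round(3))
a=[cv2.imread(f"pics/{n}0.png") for n in("scene","side","wrist")]
cv2.imwrite("pics/all.png",cv2.resize(np.vstack([np.hstack(a[:2]),np.hstack([a[2],a[2]*0])]),(800,600)))
E
```

```text
scene [1.04  0.168 0.682]
scene wheel_top [(array([221.2, 214.9]), 0.98), (array([205.2, 283.8]), 0.46)]
scene jaw_index [(array([281.9, 295.2]), 0.79)]
scene gauge_mark [(array([282.1, 308.2]), 0.51)]
scene clamp [(array([262. , 274.8]), 0.69)]
side [0.564 0.848 0.531]
side wheel_top [(array([183.3, 282.5]), 0.6)]
side jaw_index [(array([242.2, 244.1]), 0.98)]
side gauge_mark [(array([247.3, 237. ]), 0.79)]
side clamp [(array([254. , 275.4]), 0.69)]
wrist [0.101 0.672 0.374]
wrist wheel_top []
wrist jaw_index []
wrist gauge_mark []
wrist clamp []
wheel_top ('scene', 'side') [0.5873 0.0292 0.0945]
wheel_top ('scene', 'side', 'wrist') [0.5873 0.0292 0.0945]
jaw_index ('scene', 'side') [0.6512 0.1584 0.0453]
jaw_index ('scene', 'side', 'wrist') [0.6512 0.1584 0.0453]
gauge_mark ('scene', 'side') [0.6578 0.1798 0.0522]
gauge_mark ('scene', 'side', 'wrist') [0.6578 0.1798 0.0522]
clamp ('scene', 'side') [0.5952 0.1236 0.002 ]
clamp ('scene', 'side', 'wrist') [0.5952 0.1236 0.002 ]
0.75 [0.17992752 0.65058947 0.30393334] [4.22560490e-01 3.11300299e+00 1.40256609e-04] [-0.5760623   0.40268285 -0.41846649] 0.0726
[[-0.964  0.267  0.   ]
 [ 0.267  0.964  0.   ]
 [-0.     0.    -1.   ]]
```

View pics/all.png

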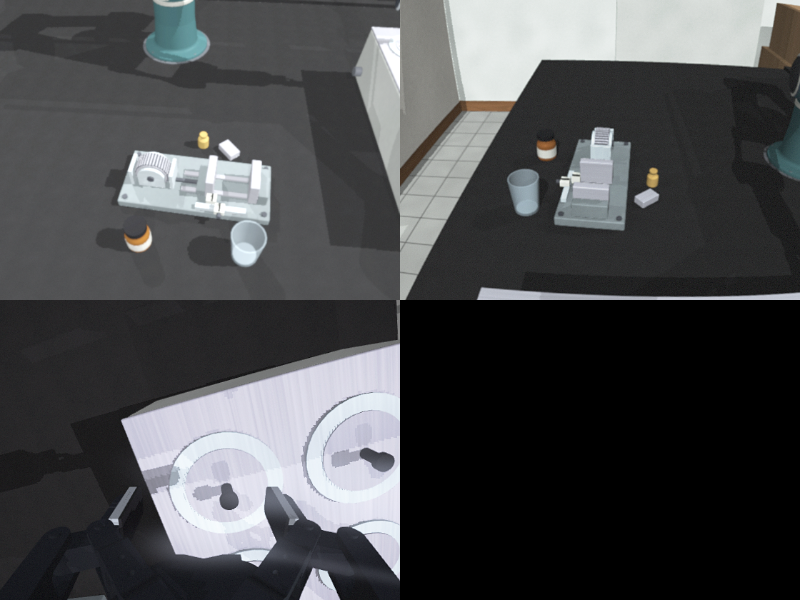

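The picture shows the clamp with its wheel at about (150,168) in the composite's scene panel and the jaw ribs at about (215,203). The bystanders stand clear of the path. I'll turn so that tool x lies along clamp +y with the fingers shut, then go above the wheel.

Request:
{"fn": "step_arm", "kwargs": {
  "targets": [
    [[0,0,0.12],[0,0,0],0],
    [[0,0,0.12],[0,0,0],0],
    [[0,0,0.12],[0,0,0],0],
    [[0,0,0.12],[0,0,0],0],
    [[0,0,0.12],[0,0,0],0]
  ]
}}

```text
time: 1.17
tool_pos: [0.1799, 0.6506, 0.3039]
tcp_rot: [1.332, 2.845, 0.0]
wrist_force: [0.3, -0.2, -1.3]
width: 0.298
grip_force: 0.0
```

Request:
{"fn": "step_arm", "kwargs": {
  "targets": [
    [[0,0,0.12],[0,0,0],0],
    [[0,0,0.12],[0,0,0],0],
    [[0,0,0.12],[0,0,0],0],
    [[0,0,0.12],[0,0,0],0],
    [[0,0,0.12],[0,0,0],0]
  ]
}}

```text
time: 1.58
tool_pos: [0.1799, 0.6506, 0.3039]
tcp_rot: [-2.113, -2.324, 0.0]
wrist_force: [-0.7, 0.1, -0.4]
width: 0.005
grip_force: 0.0
```

Request:
{"fn": "step_arm", "kwargs": {
  "targets": [
    [[0,0,0.12],[0,0,0],0],
    [[0,0,0.064],[0,0,0],0],
    [[0,0,0],[-29,22.5,0],0],
    [[0,0,0],[-29,22.5,0],0],
    [[0,0,0],[-29,22.5,0],0]
  ]
}}

```text
time: 2.0
tool_pos: [0.2401, 0.5575, 0.3036]
tcp_rot: [2.31, 2.129, -0.0]
wrist_force: [0.5, 0.1, 0.6]
width: 0.002
grip_force: 0.0
```

Request:
{"fn": "step_arm", "kwargs": {
  "targets": [
    [[0,0,0],[-29,22.5,0],0],
    [[0,0,0],[-29,22.5,0],0],
    [[0,0,0],[-29,22.5,0],0],
    [[0,0,0],[-29,22.5,0],0],
    [[0,0,0],[-29,22.5,0],0]
  ]
}}

```text
time: 2.42
tool_pos: [0.3407, 0.4029, 0.3042]
tcp_rot: [2.311, 2.128, 0.001]
wrist_force: [0.4, -0.0, -0.5]
width: -0.001
grip_force: 0.0
```

Request:
{"fn": "step_arm", "kwargs": {
  "targets": [
    [[0,0,0],[-29,22.5,0],0],
    [[0,0,0],[-29,22.5,0],0],
    [[0,0,0],[-29,22.5,0],0],
    [[0,0,0],[-29,22.5,0],0],
    [[0,0,0],[-29,22.5,0],0]
  ]
}}

```text
time: 2.83
tool_pos: [0.4408, 0.249, 0.3043]
tcp_rot: [2.311, 2.127, 0.001]
wrist_force: [1.0, 1.0, -0.1]
width: -0.0
grip_force: 0.0
```

Request:
{"fn": "step_arm", "kwargs": {
  "targets": [
    [[0,0,0],[-29,22.5,0],0],
    [[0,0,0],[-29,22.5,0],0],
    [[0,0,0],[-29,22.5,0],0],
    [[0,0,0],[-29,22.5,0],0],
    [[0,0,0],[-29,22.5,0],0]
  ]
}}

```text
time: 3.25
tool_pos: [0.541, 0.0951, 0.3043]
tcp_rot: [2.312, 2.127, 0.001]
wrist_force: [0.4, 0.0, 0.5]
width: -0.005
grip_force: 0.0
```

```bash
cat > m.py <<'E'
from h import *
import sys
# usage: m.py tag : wrist picture, tips; positions at assumed heights
im=read_camera("wrist");c=cal("wrist");cv2.imwrite(f"pics/{sys.argv[1]}.png",im[...,::-1])
s=read_state();Rt=Ro.from_rotvec(s["tcp_rot"]).as_matrix();p=np.array(s["tool_pos"])
for q,z in(("wheel_top",.093),("jaw_index",.05),("gauge_mark",.05),("clamp",0)):
    for x in tip_of("wrist",q)[:2]:
        X=onz(c,x["at"],z);print(q,round(x["score"],2),np.round(x["at"],1),X.round(4),"tool mm",(Rt.T@(X-p)*1e3).round(1))
print(s["time"],p.round(4),Rt[:,0].round(3))
E
python3 m.py w1
```

```text
wheel_top 0.64 [250.  333.5] [0.5903 0.0204 0.093 ] tool mm [-64.6  50.9 211.9]
wheel_top 0.55 [ 92.2 220.1] [0.4958 0.1846 0.093 ] tool mm [ 91.  -57.3 210.7]
jaw_index 0.64 [110.1 385. ] [0.6557 0.1548 0.05  ] tool mm [ 75.1 104.4 254.5]
jaw_index 0.21 [ 36.2 458.1] [0.7283 0.2204 0.05  ] tool mm [146.7 171.1 254.5]
gauge_mark 0.79 [ 93.2 386.1] [0.6567 0.1715 0.05  ] tool mm [ 91.9 103.9 254.4]
clamp 0.65 [146.  325.1] [0.5979 0.1153 0.    ] tool mm [ 31.   49.9 304.4]
clamp 0.47 [ 95.4 389.7] [0.6774 0.1688 0.    ] tool mm [ 91.1 124.5 304.5]
3.3 [0.5443 0.0901 0.3043] [ 0.086  0.996 -0.004]
```

View pics/w1.png

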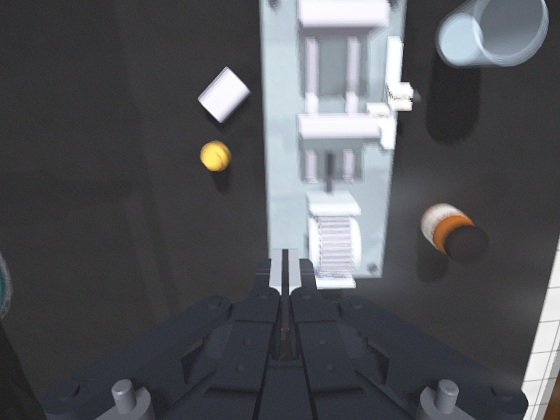

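The wrist view shows the wheel at about (335,246), the jaw rib near (385,110) and the gauge rib near (386,93). I'll move over the wheel and down, staying clear of it.

Request:
{"fn": "step_arm", "kwargs": {
  "targets": [
    [[0,0,0],[-15.5,12.5,20],0],
    [[0,0,0],[-15.5,12.5,20],0],
    [[0,0,0],[-15.5,12.5,20],0],
    [[0,0,0],[-15.5,12.5,20],0],
    [[0,0,0],[0,0,20],0]
  ]
}}

```text
time: 3.92
tool_pos: [0.5862, 0.0303, 0.2036]
tcp_rot: [2.309, 2.127, 0.002]
wrist_force: [-0.0, 0.6, -0.1]
width: 0.003
grip_force: 0.0
```

Request:
{"fn": "step_arm", "kwargs": {
  "targets": [
    [[0,0,0],[0,0,0],0],
    [[0,0,0],[0,0,0],0]
  ]
}}

```text
time: 4.08
tool_pos: [0.5833, 0.0322, 0.2026]
tcp_rot: [-2.308, -2.127, 0.004]
wrist_force: [0.2, 0.8, 0.7]
width: 0.002
grip_force: 0.0
```

```bash
python3 m.py w2; python3 - <<'E'
from h import *
for n in("scene","side"):
    im=read_camera(n);c=cal(n);s=read_state();Rt=Ro.from_rotvec(s["tcp_rot"]).as_matrix()
    for q in("wheel_top","jaw_index","gauge_mark"):
        print(n,q,[(np.round(x["at"],1),round(x["score"],2)) for x in tip_of(n,q)[:2]])
    tip=s["tool_pos"]+Rt[:,2]*.0726
    u=proj(c,[tip])[0];print("tip",tip.round(4),u.round(1))
    x,y=[int(v) for v in u];x=max(100,min(460,x));cv2.imwrite(f"pics/{n}2.png",cv2.resize(im[max(0,y-80):y+120,x-80:x+120,::-1],(400,400)))
w=cv2.resize(cv2.imread("pics/w2.png"),(534,400))
cv2.imwrite("pics/c2.png",np.hstack([cv2.imread("pics/scene2.png"),cv2.imread("pics/side2.png")]))
E
```

```text
wheel_top 0.97 [244.2 293. ] [0.5889 0.0235 0.093 ] tool mm [ -8.3   5.2 111.2]
clamp 0.74 [ 91.3 287.2] [0.5936 0.1231 0.    ] tool mm [ 91.3   1.9 204.2]
4.1333 [0.5844 0.0322 0.2042] [0.081 0.997 0.   ]
scene wheel_top [(array([220.1, 213.3]), 0.68)]
scene jaw_index [(array([278.8, 296.8]), 0.7)]
scene gauge_mark [(array([285.6, 308.9]), 0.54)]
tip [0.5858 0.0315 0.1331] [214.1 205.3]
side wheel_top [(array([183.5, 283.2]), 0.8)]
side jaw_index [(array([241.5, 244.1]), 0.75)]
side gauge_mark [(array([250. , 234.6]), 0.49)]
tip [0.5852 0.031  0.1319] [284.3 165.1]
```

View pics/w2.png

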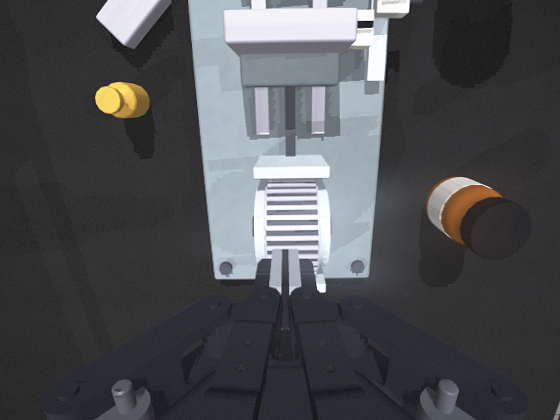

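View pics/c2.png

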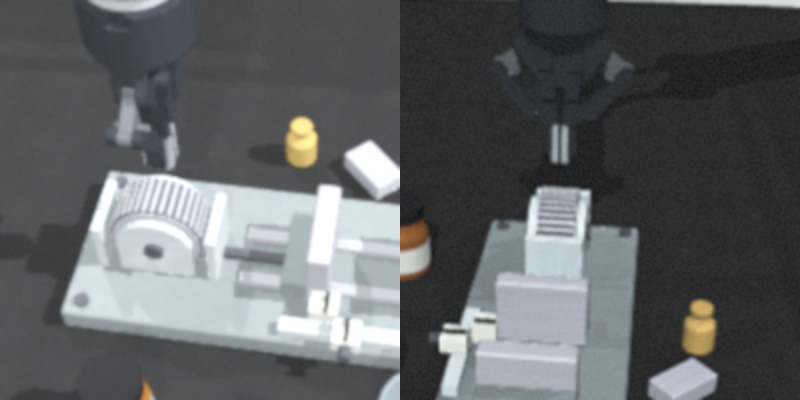

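The fingertips (287,255) hang about 39 mm over the wheel, with the wheel centre line at column 292. I'll go to the start of the stroke and feel downwards.

Request:
{"fn": "step_arm", "kwargs": {
  "targets": [
    [[0,0,0],[-13,4,15],0],
    [[0,0,0],[0,0,15],0],
    [[0,0,0],[0,0,5],0],
    [[0,0,0],[0,0,0],0],
    [[0,0,0],[0,0,0],0]
  ]
}}

```text
time: 5.15
tool_pos: [0.5876, 0.0177, 0.1686]
tcp_rot: [-2.311, -2.127, 0.001]
wrist_force: [0.6, 0.0, 0.7]
width: -0.001
grip_force: 0.0
```

Request:
{"fn": "step_arm", "kwargs": {
  "targets": [
    [[0,0,0],[0,0,1.5],0],
    [[0,0,0],[0,0,0],0]
  ]
}}

```text
time: 5.32
tool_pos: [0.5883, 0.0178, 0.1681]
tcp_rot: [2.311, 2.127, 0.002]
wrist_force: [-1.3, 0.4, -0.1]
width: 0.002
grip_force: 0.0
```

Request:
{"fn": "step_arm", "kwargs": {
  "targets": [
    [[0,0,0],[0,0,1.5],0],
    [[0,0,0],[0,0,0],0]
  ]
}}

```text
time: 5.48
tool_pos: [0.588, 0.0177, 0.1663]
tcp_rot: [2.311, 2.127, 0.001]
wrist_force: [-0.8, -0.4, 0.8]
width: -0.002
grip_force: 0.0
```

Request:
{"fn": "step_arm", "kwargs": {
  "targets": [
    [[0,0,0],[0,0,1],0],
    [[0,0,0],[0,0,0],0]
  ]
}}

```text
time: 5.65
tool_pos: [0.5881, 0.0177, 0.1656]
tcp_rot: [2.311, 2.127, 0.001]
wrist_force: [-0.6, 0.1, 3.9]
width: -0.0
grip_force: 1.5
```

Request:
{"fn": "step_arm", "kwargs": {
  "targets": [
    [[0,0,0],[0,0,1],0],
    [[0,0,0],[0,0,0],0]
  ]
}}

```text
time: 5.82
tool_pos: [0.5882, 0.0177, 0.1655]
tcp_rot: [2.311, 2.127, 0.001]
wrist_force: [-2.8, 0.5, 8.9]
width: -0.002
grip_force: 4.4
```

Request:
{"fn": "step_arm", "kwargs": {
  "targets": [
    [[0,0,0],[2,0,-0.3],0],
    [[0,0,0],[3,0,0],0],
    [[0,0,0],[3,0,0],0],
    [[0,0,0],[0,0,0],0]
  ]
}}

```text
time: 6.15
tool_pos: [0.5887, 0.0257, 0.1655]
tcp_rot: [2.311, 2.127, 0.0]
wrist_force: [-2.4, -0.5, 7.0]
width: 0.004
grip_force: 3.7
```

Request:
{"fn": "step_arm", "kwargs": {
  "targets": [
    [[0,0,0],[3,0,0],0],
    [[0,0,0],[3,0,0],0],
    [[0,0,0],[3,0,0],0]
  ]
}}

```text
time: 6.4
tool_pos: [0.5894, 0.0343, 0.1653]
tcp_rot: [2.311, 2.127, -0.0]
wrist_force: [-2.7, -1.6, 5.1]
width: 0.003
grip_force: 2.3
```

Request:
{"fn": "step_arm", "kwargs": {
  "targets": [
    [[0,0,0],[3,0,0],0],
    [[0,0,0],[0,0,0],0]
  ]
}}

```text
time: 6.57
tool_pos: [0.5896, 0.0378, 0.1647]
tcp_rot: [2.311, 2.128, 0.001]
wrist_force: [-2.2, 0.7, 5.3]
width: -0.001
grip_force: 2.7
```

```bash
cat > g.py <<'E'
from h import *
import sys
# gap along clamp y from scene + side pictures (heights of ribs assumed equal)
d=np.array([.083,.9965]);cs={n:cal(n) for n in("scene","side")};P={}
for n in cs:
    im=read_camera(n);cv2.imwrite(f"pics/{n}_{sys.argv[1]}.png",im[...,::-1])
    for q in("jaw_index","gauge_mark"):
        t=tip_of(n,q)
        if t: P[n,q]=t[0]["at"];print(n,q,np.round(t[0]["at"],1),round(t[0]["score"],2))
    c=proj(cs[n],[.655,.165,.05])[0].round().astype(int);x,y=c
    cv2.imwrite(f"pics/z{n}_{sys.argv[1]}.png",cv2.resize(im[y-25:y+25,x-25:x+25,::-1],(400,400),interpolation=cv2.INTER_CUBIC))
    if (n,"jaw_index") in P and (n,"gauge_mark") in P:
        D=onz(cs[n],P[n,"gauge_mark"],.05)-onz(cs[n],P[n,"jaw_index"],.05);print(n,"gap mm",round(D[:2]@d*1e3,1))
for q in("jaw_index","gauge_mark"): print(q,tri(list(cs.values()),[P[n,q] for n in cs]).round(4))
cv2.imwrite(f"pics/z_{sys.argv[1]}.png",np.hstack([cv2.imread(f"pics/z{n}_{sys.argv[1]}.png") for n in cs]))
print(read_state()["time"])
E
python3 g.py a; python3 m.py wa
```

```text
scene jaw_index [279.7 300.3] 0.62
scene gauge_mark [282.8 311. ] 0.58
scene gap mm 16.9
side jaw_index [245.2 239.7] 0.68
side gauge_mark [246.8 235.8] 0.53
side gap mm 5.4
jaw_index [0.6538 0.168  0.0491]
gauge_mark [0.6598 0.1837 0.0554]
6.8667
jaw_index 0.94 [  6.7 378.1] [0.6511 0.1653 0.05  ] tool mm [132.1  50.6 114.8]
clamp 0.68 [ 99.6 280.2] [0.5931 0.1218 0.    ] tool mm [ 83.9  -3.6 164.7]
6.9167 [0.5896 0.0378 0.1647] [0.083 0.997 0.001]
```

View pics/z_a.png

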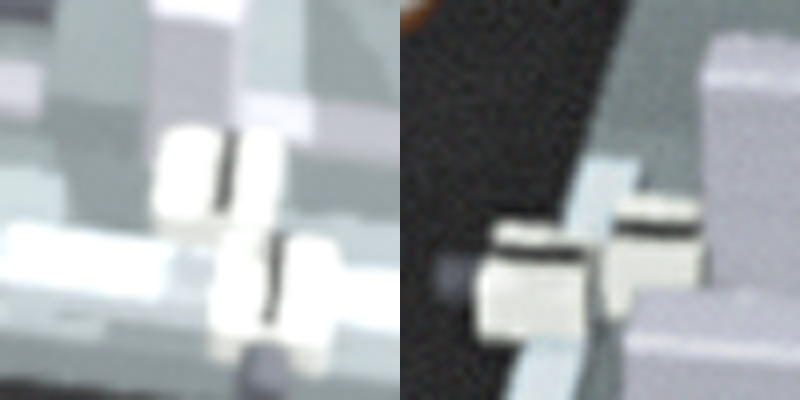

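View pics/wa.png

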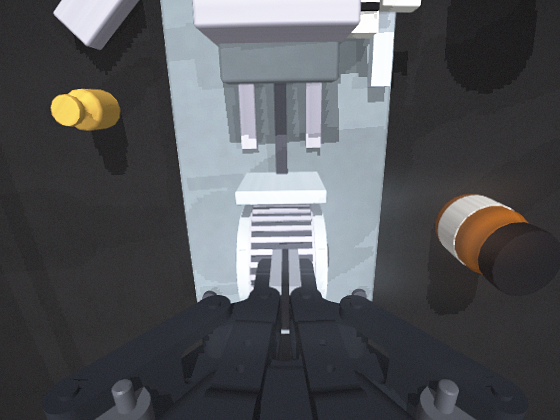

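In the crop the ribs' facing ends are at about (226,210) and (277,235) in the scene half. In the side half they are at (215,230) and (185,255). I'll convert these to a gap.

```bash
cat > e.py <<'E'
from h import *
d=np.array([.083,.9965,0]);e=np.array([.9965,-.083,0])
def go(S):
    cs={n:cal(n) for n in S};W={}
    for i,k in enumerate("jg"):
        pts=[]
        for n in S:
            c=proj(cs[n],[.655,.165,.05])[0].round();u=np.array(S[n][i])/8+c-25
            pts.append((cs[n],(u[1]-.0,u[0])))
        W[k]=(tri(*zip(*pts)),[onz(*p,.052) for p in pts])
    print("tri",W["j"][0].round(4),W["g"][0].round(4),"gap",((W["g"][0]-W["j"][0])@d*1e3).round(1),"dx",((W["g"][0]-W["j"][0])@e*1e3).round(1))
    for a,b in zip(W["j"][1],W["g"][1]): print("plane gap",((b-a)@d*1e3).round(1),"dx",((b-a)@e*1e3).round(1))
if __name__=="__main__": go({"scene":[(226,210),(277,235)],"side":[(215,230),(185,255)]})
E
python3 e.py
```

```text
tri [0.6525 0.1693 0.0442] [0.6577 0.1793 0.0448] gap 10.4 dx 4.3
plane gap 10.3 dx 3.9
plane gap 9.5 dx 4.4
```

The gap is about 10.2 mm, so about 32 mm of rim is left. I'll lift, go back and roll 18 mm.

Request:
{"fn": "step_arm", "kwargs": {
  "targets": [
    [[0,0,0],[0,0,-10],0],
    [[0,0,0],[-10,0,0],0],
    [[0,0,0],[-10,0,0],0],
    [[0,0,0],[0,0,7],0],
    [[0,0,0],[0,0,0],0]
  ]
}}

```text
time: 7.53
tool_pos: [0.5871, 0.0165, 0.1656]
tcp_rot: [-2.313, -2.125, 0.002]
wrist_force: [0.8, -1.1, 1.2]
width: 0.002
grip_force: 0.9
```

Request:
{"fn": "step_arm", "kwargs": {
  "targets": [
    [[0,0,0],[0,0,1.5],0],
    [[0,0,0],[0,0,1.5],0],
    [[0,0,0],[0,0,0],0]
  ]
}}

```text
time: 7.78
tool_pos: [0.5874, 0.0173, 0.1655]
tcp_rot: [-2.311, -2.127, 0.002]
wrist_force: [-5.9, -1.4, 11.0]
width: -0.002
grip_force: 5.8
```

Request:
{"fn": "step_arm", "kwargs": {
  "targets": [
    [[0,0,0],[2,0,-0.8],0],
    [[0,0,0],[3,0,0],0],
    [[0,0,0],[3,0,0],0],
    [[0,0,0],[3,0,0],0]
  ]
}}

```text
time: 8.12
tool_pos: [0.5881, 0.0284, 0.1655]
tcp_rot: [-2.311, -2.127, 0.003]
wrist_force: [-4.4, -1.6, 8.0]
width: -0.001
grip_force: 4.0
```

Request:
{"fn": "step_arm", "kwargs": {
  "targets": [
    [[0,0,0],[3,0,0],0],
    [[0,0,0],[3,0,0],0],
    [[0,0,0],[1,0,0],0],
    [[0,0,0],[0,0,0],0]
  ]
}}

```text
time: 8.45
tool_pos: [0.5887, 0.036, 0.165]
tcp_rot: [-2.31, -2.127, 0.002]
wrist_force: [-2.4, 0.4, 6.5]
width: 0.0
grip_force: 2.7
```

```bash
python3 g.py b
```

```text
scene jaw_index [283.4 306.2] 0.95
scene gauge_mark [282.3 308.8] 0.49
scene gap mm 3.7
side jaw_index [246.7 242.4] 0.92
side gauge_mark [249.5 235.6] 0.59
side gap mm 9.4
jaw_index [0.6529 0.1752 0.0473]
gauge_mark [0.6586 0.1815 0.0502]
8.75
```

View pics/z_b.png

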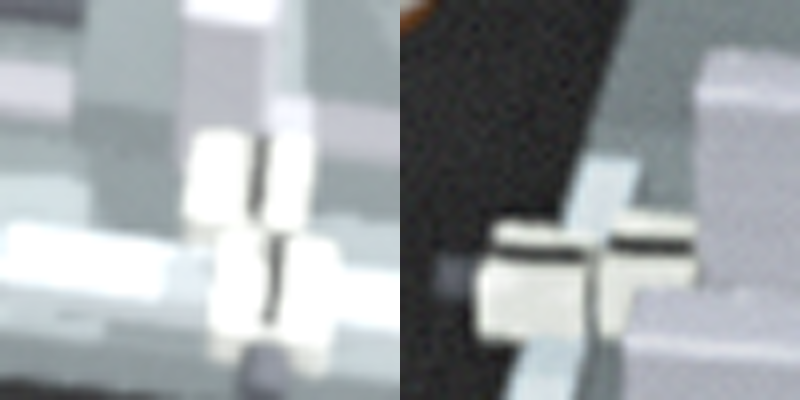

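The ribs' facing ends are now at about (257,213) and (277,235) in the scene half, and (210,243) and (185,255) in the side half.

```bash
python3 -c "
from e import *
go({'scene':[(257,212),(277,235)],'side':[(210,243),(185,255)]})"
```

```text
tri [0.653  0.1752 0.0451] [0.6577 0.1793 0.0448] gap 4.5 dx 4.4
plane gap 4.4 dx 4.4
plane gap 4.8 dx 4.3
```

Request:
{"fn": "step_arm", "kwargs": {
  "targets": [
    [[0,0,0],[0,0,-10],0],
    [[0,0,0],[-9,0,0],0],
    [[0,0,0],[-9,0,0],0],
    [[0,0,0],[0,0,7],0],
    [[0,0,0],[0,0,0],0]
  ]
}}

```text
time: 9.17
tool_pos: [0.587, 0.0167, 0.1664]
tcp_rot: [-2.312, -2.125, 0.002]
wrist_force: [-0.3, -0.5, -1.3]
width: 0.002
grip_force: 0.0
```

Request:
{"fn": "step_arm", "kwargs": {
  "targets": [
    [[0,0,0],[0,0,1.5],0],
    [[0,0,0],[0,0,1],0],
    [[0,0,0],[0,0,0],0]
  ]
}}

```text
time: 9.42
tool_pos: [0.5873, 0.0174, 0.1656]
tcp_rot: [-2.311, -2.127, 0.003]
wrist_force: [-1.5, -1.0, 3.7]
width: -0.002
grip_force: 2.3
```

The gap is 4.5 mm, which is about 14 mm of rim.

Request:
{"fn": "step_arm", "kwargs": {
  "targets": [
    [[0,0,0],[0,0,0.6],0],
    [[0,0,0],[3,0,0],0],
    [[0,0,0],[3,0,0],0],
    [[0,0,0],[3,0,0],0],
    [[0,0,0],[3,0,0],0]
  ]
}}

```text
time: 9.83
tool_pos: [0.5882, 0.0295, 0.1655]
tcp_rot: [-2.311, -2.127, 0.003]
wrist_force: [-4.8, -0.9, 6.7]
width: -0.002
grip_force: 3.7
```

Request:
{"fn": "step_arm", "kwargs": {
  "targets": [
    [[0,0,0],[2,0,0],0],
    [[0,0,0],[0,0,0],0],
    [[0,0,0],[0,0,0],0]
  ]
}}

```text
time: 10.08
tool_pos: [0.5884, 0.0319, 0.1654]
tcp_rot: [-2.31, -2.127, 0.002]
wrist_force: [-4.6, 0.5, 7.6]
width: 0.003
grip_force: 3.6
```

Request:
{"fn": "step_arm", "kwargs": {
  "targets": [
    [[0,0,0],[0,0,-15],0],
    [[0,0,0],[0,0,-30],0],
    [[0,0,0],[0,0,0],0]
  ]
}}

```text
time: 10.33
tool_pos: [0.5918, 0.0318, 0.2148]
tcp_rot: [2.308, 2.124, 0.009]
wrist_force: [2.1, -0.6, 1.7]
width: -0.0
grip_force: 0.0
```

```bash
python3 g.py c
```

```text
scene jaw_index [280.8 308.2] 0.93
scene gauge_mark [282.  309.2] 0.58
scene gap mm 1.8
side jaw_index [249.3 237.5] 0.58
side gauge_mark [248.3 236.2] 0.47
side gap mm -2.5
jaw_index [0.6557 0.1804 0.0499]
gauge_mark [0.6582 0.1816 0.0521]
10.6333
```

View pics/z_c.png

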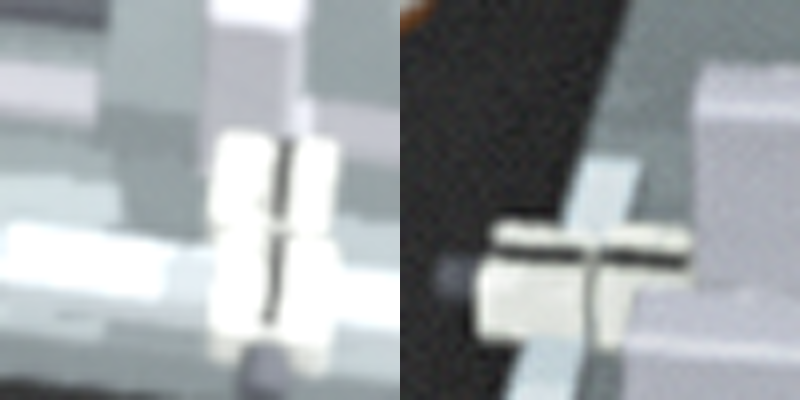

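The two ribs form one straight line in both views: about (288,140) to (270,320) in the scene half, and (500,245) to (690,262) in the side half. The hand is clear, so I'll hand in.

Request:
{"fn": "step_arm", "kwargs": {
  "targets": [
    [[0,0,0],[0,0,-30],0],
    [[0,0,0],[0,0,0],0],
    [[0,0,0],[0,0,0],0]
  ]
}}

```text
time: 10.88
tool_pos: [0.5899, 0.0315, 0.2408]
tcp_rot: [2.31, 2.126, 0.003]
wrist_force: [0.2, -0.2, -0.2]
width: 0.003
grip_force: 0.0
```

```bash
python3 -c "
from e import *
go({'scene':[(280,217),(277,235)],'side':[(208,256),(185,255)]})
print(finish_job())"
```

```text
tri [0.6532 0.1796 0.0447] [0.6577 0.1793 0.0448] gap 0.1 dx 4.5
plane gap -0.1 dx 4.0
plane gap 0.3 dx 4.7
the job is handed in; nothing more can be done
None
```

The clamp is closed to the gauge mark: three strokes of the thumbwheel brought the jaw index to about 0.1 mm from the mark by camera measurement, the hand was clear when I handed the job in, and the call returned no verdict.

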